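Rehang the lift-off door of a peristaltic pump unit

ROBOT

A 6-joint arm with a two-finger parallel gripper is mounted at the origin on the work surface. World frame = base frame: x ahead of the robot, y to its left, z up, the work surface at z = 0. Lengths are in mm, angles in rad, forces in N, time in s.
With the tool pointing down it reaches from about 400 to 925 mm from the base axis. Payload 12.5 kg.
Tool frame: the origin (TCP) lies on the front face of the gripper's body, between the roots of the fingers; the fingertips stand 78 mm ahead of it and the grasp point (between the pads) lies 59 mm ahead of it (env.nose_length is the distance from the TCP to the fingertips, in mm); z points along the fingers, y is the line along which they close (so a half turn about z gives the same grasp; the last joint's range is limited). The gripper opens to 95 mm and grips with 3 to 60 N. Pads are 20 mm wide; open, the fingers measure 119 mm over their backs; the gripper's body (75 mm by 180 mm) begins 59 mm behind the grasp point.
Start: joints at [-1.301, 0.491, 1.559, -0, 1.092, -0.106], TCP at [229.407, -581.386, 292.261] pointing down, gripper open.
Joint ranges: [-3.1, 3.1], [-0.84, 2.19], [0.05, 2.79], [-1.13, 4.28], [0.06, 2.93], [-2.69, 2.69]. Speed limits (rad/s): [2.22, 2.22, 2.79, 3.14, 3.14, 3.14].

INTERFACE

Orientations are given as [roll, pitch, yaw] about the fixed x, y, z axes, in that order (R = Rz(yaw) Ry(pitch) Rx(roll)).
In Python, from cell import env gives the robot as it stands.
- The arm moves only by the tool jog_arm, never from a script. Its argument "motion" is a list of rows, each a list of 7 numbers: the turn, a rotation vector about the tool's x, y, z in degrees, then the shift along the tool's x, y, z in mm, then the finger opening in mm, from 0 to 95.1. In form: [[wx, wy, wz, x, y, z, hand], ...]. A call has 1 to 10 rows; each row shifts and turns the commanded pose from where the row before left it, along the tool's axes as they then stand; what a row does not reach is not made up. A row lasts 1/8 s, in which the tool goes at most 62.5 mm and 10.7 degrees, less where a joint would pass 70% of its speed; a pose out of reach is approached as far as the arm can. A call is refused whole if a number of a shift passes 62.5 or a number of a turn 10.7, either way. A call with a gripper value outside its range is refused whole. The fingers move at their own pace and stop on an object; the grip force is fixed at half the most. Time passes only in rows, so rows that do not move let the fingers close. It gives the time, the measured TCP pose, the force, the opening and the grip force at its end, in the units of the state.
- env.state(): the state, without advancing time (a new reading comes with each control period).
- env.read_camera(name): name is "scene" or "top"; returns a dict with "color" (384x512x3 uint8, red, green, blue), "z_map" (384x512 float32, mm along the optical axis (not along the pixel's ray), 0 where there is no reading), "camera_matrix" (3x3 intrinsics, pixels), "k1" (the pictures are not rectified: a ray, as slopes to the right and down, at radius r is drawn at 1 + k1 r^2 times it, then the intrinsics apply), "world_to_cam" (4x4, takes a point from world to camera coordinates). Camera axes: x right, y up, looking along -z (the intrinsics and any distortion apply to the point x, -y, -z); pixel columns grow to the right and rows downward; lengths in mm; the calibration is good to about 2 mm. A picture is of the moment at which its call begins.
- env.job_done(): hands the job in; it is judged then, once.
Trained networks look in the newest picture that a camera, given by its name, has taken for a name from the list of things; names that differ only in an ending like _2 or _b are one class to them, and where a whole thing is asked for, a point or a joint stands for the part that bears it (a point fixed in the world has none). Each returns a list of dicts, best first, with "score" (0 to 1); they miss things now and then, are a little off and sometimes report something else, mostly with a low value. They report only what shows in the picture. A call takes as long as a camera call.
- env.recognise(camera, thing): "location" ([column, row] in pixels, amid what is visible of it).
The state is a dict: "t": time; "joints": joint angles; "qvel": joint speeds; "tau": joint torques, N m; "eef_pos": TCP position; "tcp_rot": TCP orientation; "ft_force": force on the tool from outside, world axes, zero at the start; "moment": the same for the moment, N m; "opening": opening from 0.0 (shut) to 1.0 (fully open); "grip_force": force on a finger pad.
Only numpy, scipy, OpenCV 4.12 (cv2) and the standard library are available. Lean on these libraries where they do the work, as an engineer would, in place of code of your own. Each camera call takes 0.05 s, during which the arm holds its last target. There are 200 camera calls.

TASK

Rehang the pump unit's lift-off door. First stand it bottom edge down in the slanted stand and let go, so that you can take it again another way; then lower both its knuckles onto the two hinge pins until it is fully home on both, at any swing angle, and let go. Do not drop the door, and leave the bottle, jar and screwdriver where they are.

Things in the scene. Friction and masses are not known exactly. Their poses are not given: they have to be found in the camera images.
- door: White panel 150 mm tall, 140 wide, 14 thick, 0.35 kg (+-25%). Origin: centre of its back face. x = the door's own up (edges x=+-75), y = towards its hinge edge (edges y=+-70), z = out of its front (back z=0, front z=14). Starts lying on its back, z up, top end pointing roughly to the robot's right (-y). Five dark vent slots across its bottom half.
- door_handle (a point): Middle of the steel bar handle, on its axis (door frame 0, 0, 54 mm), near the centre of mass: a round bar 12 mm thick along the door's y, y=-45 to 45, on a 10 mm leg at each end; 34 mm free under the bar. Site axes are the door's.
- door_top (a point): Middle of the door's top edge, mid-thickness (door frame 75, 0, 7 mm). Site axes are the door's.
- knuckle_low (a point): Centre of the lower end of the low knuckle's bore (door frame -65, 83, 11 mm). The knuckles are steel tubes past the hinge edge, 21 mm outside, 10.4 mm bore, 20 mm long, open at both ends, their bores along the door's x.
- knuckle_up (a point): The same for the upper knuckle (door frame 25, 83, 11 mm), 90 mm above the low one when the door is upright.
- stand: Plain metal stand, fixed, 130 mm high. Origin on the bench; its x axis points to the robot's right (roughly world -y). A ledge with a 12 mm lip in front (-x side), behind it two rails leaning back (+x) 30 degrees from upright, 14 mm wide, centred at y=+-38, reaching 95 mm up the slope, so a door in it shows its top 55 mm above them; open between them. Base plate x=-45 to 105, y=+-55.
- stand_seat (a point): Where the ledge's top meets the rails' front plane, mid-stand (stand frame 0, 0, 45 mm). The back of the door's bottom edge goes here, its back on the rails, its hinge edge to the stand's +y. The ledge is square to the rails, runs 28 mm forward and down to the lip, and is 100 mm wide. Site axes are the stand's, not tilted.
- pump: White pump unit, one side blue, fixed. Origin: centre of its underside. Housing 160 mm deep (x=+-80), 200 wide, 192 high, open front towards its -x. Two upright hinge pins, one above the other, on a slotted bracket in front of its left front jamb (own x=-110, y=88+-4). A shut door would run from the pins towards own -y, a wide-open one towards own -x.
- pin_low (a point): Nominal foot of the low hinge pin, 40 mm above the bench. The bracket's slots let both pins stand up to 4 mm from here either way along the unit's y, unmeasured: see or feel where. Pin 8 mm thick, 22 tall, pointing up, tip blunt (7 mm). Its tongue, 16 mm wide, 10 thick, reaches from 8 mm in front of the pin back to the unit; the low knuckle rests on it. Site axes: the unit's.
- pin_up (a point): Nominal foot of the upper pin, always straight above the low one, 90 mm higher, on its own tongue; shifted just as much. The low knuckle must come in between the low pin's tip and the upper tongue's underside: bring the door in level from the front with its knuckles 22 to 58 mm above home, then lower.
- bottle: White plastic bottle, 66 mm across, 170 mm tall, standing; bystander. Origin: centre of its underside.
- jar: Amber jar, 60 mm across, 80 mm tall, standing; bystander. Origin: centre of its underside.
- screwdriver: Screwdriver lying on the bench; bystander. Its x axis runs along it, from handle to tip.

How it is judged:
By the outcome, as a careful person would: the job done as asked, in the order asked, and still so for the second after the job is handed in, with the robot touching nothing.
It also fails if it takes over 67 s, if anything falls off the work surface, if the arm or the gripper's body presses on something with over 40 N, if the wrist force passes 120 N, or if a joint passes its speed limit or range.

## Working session

There is one attempt and no reset: what is moved stays moved. The work goes in short steps, Python scripts to look and compute and a tool call to move; the robot and the scene stay as the last step left them, time stands still between calls to the robot, and variables do not carry over. Pictures are saved under pics/ and viewed, at most 10 in all, crops included, and the job is handed in when it is done.

Besides the shell and the picture viewer there is one more tool, called after "Request:" by a JSON object that holds its "method" and its "body". jog_arm: Moves the arm, as the interface text tells. Its arguments: {"type":"object","properties":{"motion":{"type":"array"}},"required":["motion"]}

```bash
ls; mkdir -p pics
cat > h.py <<'E'
import numpy as np, cv2
from cell import env
from scipy.spatial.transform import Rotation as R
def shot(n,save=None):
    c=env.read_camera(n)
    if save: cv2.imwrite(f'pics/{save}.png',c['color'][:,:,::-1])
    return c
def cloud(c,mask=None):
    K=np.array(c['camera_matrix']);k=c['k1']
    h,w=c['z_map'].shape
    u,v=np.meshgrid(np.arange(w),np.arange(h))
    p=np.stack([u,v],-1).reshape(-1,1,2).astype(float)
    q=cv2.undistortPoints(p,K,np.array([k,0,0,0.]),None,None).reshape(h,w,2)
    z=c['z_map']
    P=np.stack([q[...,0]*z,-q[...,1]*z,-z,np.ones_like(z)],-1)
    W=P@np.linalg.inv(np.array(c['world_to_cam'])).T
    W=W[...,:3]; W[z==0]=np.nan
    return W
def proj(c,X):
    X=np.atleast_2d(X);P=np.c_[X,np.ones(len(X))]@np.array(c['world_to_cam']).T
    q=np.stack([P[:,0]/-P[:,2],-P[:,1]/-P[:,2]],-1)
    q=q*(1+c['k1']*(q**2).sum(1,keepdims=True))
    K=np.array(c['camera_matrix']);return q@K[:2,:2].T+K[:2,2]
E
python3 - <<'E'
from h import *
np.set_printoptions(precision=1,suppress=True)
for n in ['scene','top']:
    c=shot(n,n+'0');W=cloud(c)
    Ci=np.linalg.inv(np.array(c['world_to_cam']));print(n,Ci[:3,3],-Ci[:3,2],c['k1'],c['camera_matrix'])
    for t in ['door','door_handle','door_top','knuckle_low','knuckle_up','stand','stand_seat','pump','pin_low','pin_up','bottle','jar','screwdriver']:
        for d in env.recognise(n,t)[:2]:
            u,v=np.round(d['location']).astype(int);print(t,round(d['score'],2),u,v,W[v,u])
s=env.state();print(s)
E
```

```text
pics
scene [ 894.5 -415.5  859.6] [-0.3  0.5 -0.8] -0.03029996058070437 [[394.3   0.  256.9]
 [  0.  394.3 192.6]
 [  0.    0.    1. ]]
door 0.83 287 136 [474.2 293.9  13.9]
door_handle 0.81 286 134 [467.5 298.2  14.6]
door_top 0.73 282 131 [450.5 301.6  13.8]
knuckle_low 0.75 283 134 [460.7 292.2  15.1]
knuckle_up 0.77 282 135 [460.2 288.   14. ]
knuckle_up 0.38 172 323 [ 659.4 -332.1  193. ]
stand 0.82 248 197 [517.9  52.1   9. ]
stand_seat 0.58 175 323 [ 662.8 -328.7  191.2]
pump 0.69 172 321 [ 656.9 -329.6  192.7]
pin_low 0.56 174 323 [ 661.5 -329.8  191.4]
pin_up 0.65 173 322 [ 659.6 -329.9  193.3]
pin_up 0.46 281 131 [448.7 298.9  14.8]
bottle 0.62 334 233 [772.6  31.2 119.1]
jar 0.63 283 131 [452.6 304.   13.2]
screwdriver 0.89 116 235 [ 339.  -240.7   19.4]
top [ 493.1   42.4 1035.4] [ 0.1 -0.  -1. ] -0.004204253500479514 [[375.7   0.  260.8]
 [  0.  375.7 189.4]
 [  0.    0.    1. ]]
door 0.82 156 232 [451.9 306.2  59.6]
door_handle 0.66 157 227 [464.6 304.7  56.7]
door_top 0.86 159 230 [455.3 310.5  14.3]
knuckle_low 0.8 160 231 [452.6 308.3  12.2]
knuckle_low 0.18 258 202 
[... 187 characters left out ...]

pump 0.49 259 202 [531.8  40.6   9.8]
pin_low 0.78 402 159 [ 623.5 -284.1  190.7]
pin_up 0.73 404 158 [ 625.8 -288.5  191.1]
bottle 0.69 253 111 [750.4  56.1 130.3]
bottle 0.23 161 229 [458.1 304.5  16.7]
jar 0.89 147 145 [674.7 328.5  80.6]
jar 0.64 159 228 [460.7 310.5  14.7]
screwdriver 0.68 362 276 [ 334.5 -234.6   21.6]
{'t': 1.4, 'joints': array([-1.3,  0.5,  1.6, -0. ,  1.1, -0.1]), 'qvel': array([-0., -0., -0.,  0.,  0., -0.]), 'tau': array([ -0. , -61.2, -25.8,   0.1,   0. ,  -0. ]), 'eef_pos': array([ 229.4, -581.4,  292.3]), 'tcp_rot': array([3.1, 0. , 0.4]), 'ft_force': array([-0.3, -0.2, -0.2]), 'moment': array([-0., -0., -0.]), 'grip_force': 0.0, 'opening': 0.9988473828312396}
```

View pics/scene0.png

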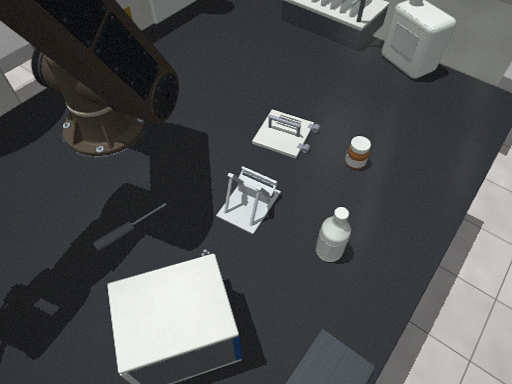

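View pics/top0.png

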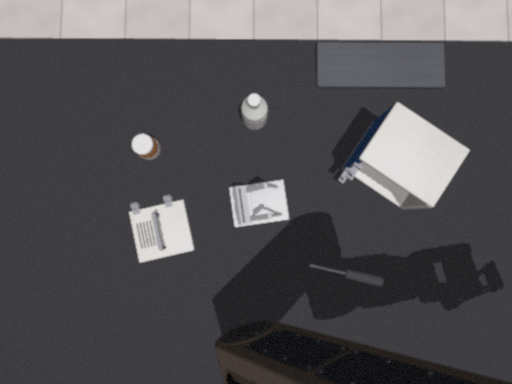

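```bash
cat > m.py <<'E'
from h import *
np.set_printoptions(precision=1,suppress=True)
T=shot('top');S=shot('scene');A={'top':cloud(T),'scene':cloud(S)}
def rect(W,lo,hi,c,r):
    m=(W[...,2]>lo)&(W[...,2]<hi)&(np.hypot(W[...,0]-c[0],W[...,1]-c[1])<r)
    P=W[m][:,:2].astype(np.float32);(cx,cy),wh,a=cv2.minAreaRect(P);return np.array([cx,cy,*wh,a,len(P),np.median(W[m][:,2])])
for n,W in A.items():
    print(n,'door',rect(W,10,19,(465,305),110))
    print(n,'handle',rect(W,45,75,(465,305),110))
    print(n,'pump',rect(W,184,202,(630,-300),190))
    print(n,'base',rect(W,4,12,(530,41),130), 'rails',rect(W,90,150,(530,41),110))
    m=(W[...,2]>25)&(W[...,2]<165)&(np.hypot(W[...,0]-592,W[...,1]+127)<45)
    for p,q in zip(W[m],np.argwhere(m)): print(q[::-1],p,T['color'][q[0],q[1]] if n=='top' else S['color'][q[0],q[1]])
# crops
a=cv2.resize(T['color'][140:220,220:380],None,fx=5,fy=5,interpolation=cv2.INTER_CUBIC)
cv2.imwrite('pics/c_top.png',a[:,:,::-1])
b=cv2.resize(S['color'][155:265,180:300],None,fx=5,fy=5,interpolation=cv2.INTER_CUBIC)
cv2.imwrite('pics/c_sc.png',b[:,:,::-1])
E
python3 m.py
```

```text
top door [ 464.8  308.8  162.9  150.5   13.1 2649.    13.5]
top handle [453.1 306.1  98.5  12.9  13.2 186.   57.9]
top pump [ 635.8 -312.9  200.9  160.8   56.  6096.   190.9]
top base [ 517.4   44.   227.4  237.7   17.8 1262.     7.2] rails [531.   29.2  89.5  33.2   7.9 147.  114. ]
[346 175] [ 593.9 -171.6  123.9] [148 148 156]
[345 176] [ 592.1 -170.5  118.1] [150 151 157]
[346 176] [ 591.  -170.5  128.3] [141 139 147]
[346 177] [ 589.2 -171.8  122.7] [136 136 143]
[338 179] [ 593.  -171.1   34. ] [100  97 102]
[337 180] [ 590.9 -169.6   28.2] [56 59 61]
[338 180] [ 590.2 -170.7   35.6] [91 92 96]
scene door [ 463.6  306.3  163.3  154.5   13.6 1567.    14. ]
scene handle [452.9 302.  100.4  12.9  13.7 147.   57.5]
scene pump [  637.6  -315.2   201.4   161.2    55.9 10495.    191.2]
scene base [ 554.6   29.7  227.7  170.2   32.4 1335.     7.7] rails [531.5  25.4  89.9  32.6   9.2 143.  109.4]
[208 251] [ 590.3 -171.7  128.8] [ 93  97 104]
```

```bash
cat > m2.py <<'E'
from h import *
np.set_printoptions(precision=1,suppress=True)
T=cv2.imread('pics/top0.png')
import pickle
T=shot('top');S=shot('scene')
for n,c in (('top',T),('scene',S)):
    W=cloud(c);g=c['color'].min(-1)
    r=np.hypot(W[...,0]-530,W[...,1]-35)<110
    m=r&(g>70)&(W[...,2]<14)&(W[...,2]>1)
    P=W[m][:,:2].astype(np.float32);print(n,'base',cv2.minAreaRect(P),len(P))
    m=r&(W[...,2]>20);np.save(f'pics/st_{n}.npy',W[m]);Q=W[m]
    e=np.array([.148,-.989]);x=(Q[:,:2]-[530,40])@e;y=(Q[:,:2]-[530,40])@np.array([.989,.148])
    for lo,hi in ((20,35),(35,50),(50,65),(65,80),(80,95),(95,110),(110,122),(122,140)):
        k=(Q[:,2]>=lo)&(Q[:,2]<hi)
        if k.sum()>3: print(lo,k.sum(),'x',np.percentile(x[k],[5,50,95]),'y',np.percentile(y[k],[2,50,98]))
for nm,c,(u,v,r) in (('t',T,(347,175,16)),('s',S,(206,251,16))):
    a=cv2.resize(c['color'][v-r:v+r,u-r:u+r],None,fx=12,fy=12,interpolation=cv2.INTER_CUBIC)
    globals()[nm]=a
q=np.c_[[0,0,0]]
b=cv2.resize(S['color'][160:236,210:290],(404,384),interpolation=cv2.INTER_CUBIC)
cv2.imwrite('pics/c1.png',np.hstack([t[...,::-1],s[...,::-1]]))
c0=np.array([636.7,-314]);ax=np.array([.829,-.559]);ay=np.array([.559,.829])
for s_ in (-4,0,4):
    p=c0-110*ax+(88+s_)*ay
    for z in (40,62,130,152):
        X=[*p,z];print(s_,z,X,'top',(proj(T,X)[0]-[331,159])*12,'scene',(proj(S,X)[0]-[190,235])*12+[384,0])
E
python3 m2.py
```

```text
top base ((529.7285766601562, 41.287845611572266), (117.72289276123047, 158.11988830566406), 9.168257713317871) 1350
20 13 x [-22.5  48.1  51.3] y [-40.5  -1.1  39.7]
35 265 x [-42.2 -33.1 -22.7] y [-47.5  -0.   47.4]
50 247 x [-63.9 -47.4 -21.2] y [-47.8  -0.4  46.4]
65 183 x [-59.4 -53.4  31.6] y [-47.   -0.6  47.1]
80 50 x [-11.3  -6.1  29.1] y [-43.3  32.   42.8]
95 50 x [-2.9  2.5 24.5] y [-45.  -33.1  43.1]
110 41 x [ 6.4 10.5 22.4] y [-43.3 -31.5  43.4]
122 40 x [13.  17.2 21.8] y [-44.7  31.8  43.8]
scene base ((522.8370361328125, 47.153236389160156), (127.4703598022461, 173.23489379882812), 11.505669593811035) 1391
20 127 x [-23.9 -19.9  53.2] y [-42.6   0.5  43.3]
35 280 x [-41.1 -29.7  46.1] y [-47.6  -7.2  47.8]
50 304 x [-54.1 -45.2  41. ] y [-49.2   0.4  48.2]
65 153 x [-53.5 -49.   37.5] y [-49.8  -0.3  45.1]
80 56 x [-4.2 28.  32.8] y [-42.4   0.5  43.7]
95 49 x [ 5.9 23.5 28.5] y [-41.7 -32.4  43.5]
110 33 x [11.9 21.8 24.8] y [-43.2  31.5  43.3]
122 41 x [17.2 21.5 26.2] y [-43.9  30.9  42.9]
-4 40 [np.float64(592.466), np.float64(-182.874), 40] top [142.8 240.1] sc
[... 333 characters left out ...]
64(-179.558), 40] top [127.7 230. ] scene [632.3 456.3]
0 62 [np.float64(594.702), np.float64(-179.558), 62] top [150.1 219.8] scene [622.1 405.8]
0 130 [np.float64(594.702), np.float64(-179.558), 130] top [226.1 185.1] scene [587.8 235.3]
0 152 [np.float64(594.702), np.float64(-179.558), 152] top [253.2 172.7] scene [575.7 175. ]
4 40 [np.float64(596.938), np.float64(-176.242), 40] top [112.7 220. ] scene [653.1 450.1]
4 62 [np.float64(596.938), np.float64(-176.242), 62] top [134.7 209.5] scene [643.3 399.5]
4 130 [np.float64(596.938), np.float64(-176.242), 130] top [209.6 174.1] scene [610.5 228.8]
4 152 [np.float64(596.938), np.float64(-176.242), 152] top [236.3 161.4] scene [598.9 168.4]
```

View pics/c1.png

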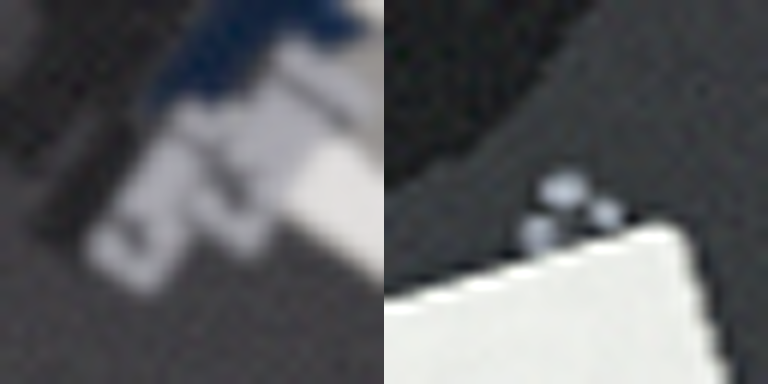

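```bash
cat > plan.py <<'E'
from h import *
import json
def ori(z,xhint):
    z=np.array(z,float);z/=np.linalg.norm(z);x=np.array(xhint,float);x-=z*(x@z);x/=np.linalg.norm(x)
    return np.c_[x,np.cross(z,x),z]
def cur():
    s=env.state();return np.array(s['eef_pos']),R.from_euler('xyz',s['tcp_rot']).as_matrix(),s
def plan(wps,mode='before',start=None):
    """wps: (pos,R,hand,step mm[,minrows]); mode: shift axes before/after the row's turn"""
    p,Q,_=cur() if start is None else (*start,0)
    rows=[]
    for w in wps:
        P,T,h,st=w[:4]
        ang=np.degrees(np.linalg.norm(R.from_matrix(Q.T@T).as_rotvec()))
        n=int(max(np.ceil(np.linalg.norm(np.array(P)-p)/st),np.ceil(ang/9.5),w[4] if len(w)>4 else 1))
        p0,Q0=p.copy(),Q.copy();rv=R.from_matrix(Q0.T@T).as_rotvec()
        for i in range(1,n+1):
            Pi=p0+(np.array(P)-p0)*i/n;Ti=Q0@R.from_rotvec(rv*i/n).as_matrix()
            d=np.round(np.degrees(R.from_matrix(Q.T@Ti).as_rotvec()),1)
            Qn=Q@R.from_rotvec(np.radians(d)).as_matrix()
            F=Q if mode=='before' else Qn
            s=np.round(F.T@(Pi-p),1 if st<20 else 0)
            rows.append([*(d+0),*(s+0),h]);p=p+F@s;Q=Qn
    for i in range(0,len(rows),10): print(json.dumps([[float(f'{v:g}') for v in r] for r in rows[i:i+10]]).replace('.0,',',').replace('.0]',']'))
    print('end',p.round(1));return p,Q
def show():
    p,Q,s=cur();print('t',round(s['t'],2),p.round(1),'z',Q[:,2].round(3),'x',Q[:,0].round(3),'F',s['ft_force'].round(1),'op',round(s['opening']*95.1,1),'g',round(s['grip_force'],1),'q',s['joints'].round(2))
E
cat > a.py <<'E'
from plan import *
a=np.radians(13.3);y=np.array([np.cos(a),np.sin(a),0]);d=np.array([np.sin(a),-np.cos(a),0])
z=-.5*d-[0,0,.866];T=ori(z,y);z=T[:,2];h=np.array([453,304.3,54])
_,Q,_=cur();D=ori([0,0,-1],y)
plan([([480,-200,330],D,95,58),([520,80,300],D,95,58),(h-139*z,T,95,58)])
E
python3 a.py
```

```text
[[0, 0, 1, 47, -33, -5, 95], [0, 0, 1.1, 46, -34, -4, 95], [0, 0, 1, 45, -34, -5, 95], [0, 0, 1, 45, -35, -5, 95], [0, 0, 1, 44, -36, -5, 95], [0, 0, 1.1, 44, -37, -4, 95], [0, 0, 1, 42, -38, -5, 95], [0, 0, 1, 43, -38, -5, 95], [0, 0, 0, 21, -53, 6, 95], [0, 0, 0, 20, -52, 6, 95]]
[[0, 0, 0, 21, -53, 6, 95], [0, 0, 0, 20, -53, 6, 95], [0, 0, 0, 21, -53, 6, 95], [7.5, 0, 0, -3, -41, 31, 95], [7.5, 0, 0, -4, -36, 37, 95], [7.5, 0, 0, -3, -32, 41, 95], [7.5, 0, 0, -4, -26, 45, 95]]
end [468.4 236.9 174.3]
```

Request:
{"method": "jog_arm", "body": {"motion": [[0,0,1,47,-33,-5,95],[0,0,1.1,46,-34,-4,95],[0,0,1,45,-34,-5,95],[0,0,1,45,-35,-5,95],[0,0,1,44,-36,-5,95],[0,0,1.1,44,-37,-4,95],[0,0,1,42,-38,-5,95],[0,0,1,43,-38,-5,95],[0,0,0,21,-53,6,95],[0,0,0,20,-52,6,95]]}}

```text
t: 2.85
eef_pos: [496.5, -86.8, 318.2]
tcp_rot: [3.141, -0.0, 0.233]
ft_force: [-0.0, 0.2, -0.4]
opening: 1.001
grip_force: 0.0
```

Request:
{"method": "jog_arm", "body": {"motion": [[0,0,0,21,-53,6,95],[0,0,0,20,-53,6,95],[0,0,0,21,-53,6,95],[7.5,0,0,-3,-41,31,95],[7.5,0,0,-4,-36,37,95],[7.5,0,0,-3,-32,41,95],[7.5,0,0,-4,-26,45,95]]}}

```text
t: 3.72
eef_pos: [468.3, 238.0, 173.7]
tcp_rot: [-2.615, -0.001, 0.232]
ft_force: [1.5, 0.9, 0.1]
opening: 1.003
grip_force: 0.0
```

```bash
cat > b.py <<'E'
from plan import *
show()
a=np.radians(13.3);y=np.array([np.cos(a),np.sin(a),0]);d=np.array([np.sin(a),-np.cos(a),0])
z=-.5*d-[0,0,.866];T=ori(z,y);z=T[:,2];h=np.array([453,304.3,54]);print('target',(h-139*z).round(1),z.round(3))
plan([(h-59*z,T,95,40)],'before')
plan([(h-59*z,T,95,40)],'after')
E
python3 b.py
```

```text
t 3.73 [468.3 238.  173.7] z [-0.114  0.49  -0.864] x [0.973 0.23  0.001] F [1.5 0.9 0.1] op 95.3 g 0.0 q [0.15 0.54 1.98 0.75 0.82 0.92]
target [469.  236.7 174.4] [-0.115  0.487 -0.866]
[[-0.1, 0, 0, 0, 1, 39, 95], [-0.1, -0.1, 0, 0, 0, 40, 95]]
end [459.4 275.8 104.9]
[[-0.1, 0, 0, 0, 1, 39, 95], [-0.1, -0.1, 0, 0, 0, 40, 95]]
end [459.4 275.7 104.8]
```

Request:
{"method": "jog_arm", "body": {"motion": [[0,0,0,0,0,0,40],[0,0,0,0,0,0,40],[0,0,0,0,0,0,40],[0,0,0,0,0.5,25,40],[0,0,0,0,0.5,27,40],[0,0,0,0,0,27,40],[0,0,0,0,0,0,40]]}}

```text
t: 4.6
eef_pos: [459.4, 274.5, 105.1]
tcp_rot: [-2.618, 0.001, 0.233]
ft_force: [0.5, 0.2, -0.7]
opening: 0.424
grip_force: 0.0
```

```bash
cat > v.py <<'E'
from plan import *
import sys
show()
n=sys.argv[1];pts=eval(sys.argv[2])
o=[]
for k,cx in (('top',sys.argv[3]),('scene',sys.argv[4])):
    c=shot(k);u0,v0,r=eval(cx);f=384/(2*r)
    a=cv2.resize(c['color'][v0-r:v0+r,u0-r:u0+r],(384,384),interpolation=cv2.INTER_CUBIC).copy()
    for X in pts:
        q=(proj(c,X)[0]-[u0-r-.5,v0-r-.5])*f;cv2.circle(a,tuple(int(i) for i in q),3,(255,0,0),-1)
    o.append(a[...,::-1])
cv2.imwrite(f'pics/{n}.png',np.hstack(o))
E
python3 v.py g1 "[[453,304.3,54],[453-44,304.3-10.5,60],[453+44,304.3+10.5,60]]" "(157,228,40)" "(285,135,40)"
```

```text
t 4.6 [459.4 274.5 105.1] z [-0.116  0.486 -0.866] x [ 0.973  0.231 -0.001] F [ 0.5  0.2 -0.7] op 40.3 g 0.0 q [0.23 0.66 2.   0.9  0.69 0.8 ]
```

View pics/g1.png

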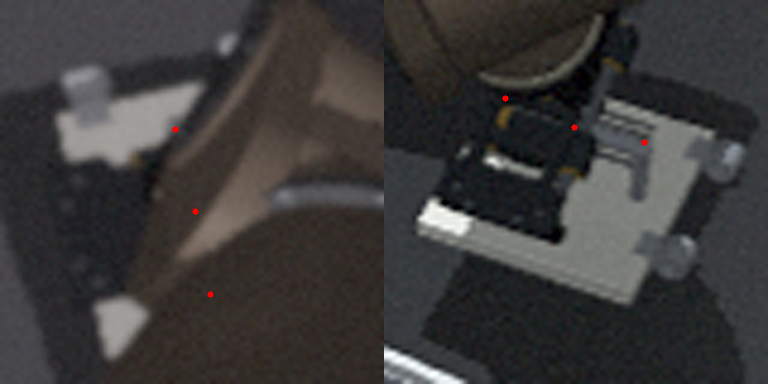

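Request:
{"method": "jog_arm", "body": {"motion": [[0,0,0,0,0,0,0],[0,0,0,0,0,0,0],[0,0,0,0,0,0,0],[0,0,0,0,0,0,0],[0,0,0,0,0,0,0],[0,0,0,0,0,0,0]]}}

```text
t: 5.45
eef_pos: [459.5, 274.9, 106.1]
tcp_rot: [-2.617, -0.0, 0.233]
ft_force: [-0.7, 1.1, 7.2]
opening: 0.117
grip_force: 30.0
```

```bash
cat > c.py <<'E'
from plan import *
show()
# lift, turn to stand orientation, above/in front of the seat
al=np.radians(8.8);ex=np.array([np.sin(al),-np.cos(al),0]);ey=np.array([np.cos(al),np.sin(al),0])
Z=np.array([0,0,1.]);u=.5*ex+.866*Z;n=-.866*ex+.5*Z
T=ori(.5*ex-.866*Z,ey);z=T[:,2]
seat=np.array([525.7,68.6,45]);h=seat+75*u+54*n;print('hS',h.round(1))
p,Q,_=cur()
g=h-59*z
plan([(p+[0,0,60],Q,0,15),(g+50*u+40*n,T,0,30)])
E
python3 c.py
```

```text
t 5.45 [459.5 274.9 106.1] z [-0.115  0.488 -0.865] x [0.973 0.231 0.   ] F [-0.7  1.1  7.2] op 11.1 g 30.0 q [0.23 0.66 2.   0.9  0.69 0.8 ]
hS [524.3  77.8 137. ]
[[0, 0, 0, 0, -6, -10.4, 0], [0, 0, 0, 0, -6, -10.4, 0], [0, 0, 0, 0, -6, -10.4, 0], [0, 0, 0, 0, -6.1, -10.3, 0], [0, 0, 0, 0, -6, -10.4, 0], [-8.6, 0, 0.7, 3, 15, -23, 0], [-8.6, 0, 0.7, 3, 17, -20, 0], [-8.5, 0, 0.6, 3, 21, -17, 0], [-8.6, 0, 0.7, 4, 23, -14, 0], [-8.6, 0, 0.7, 4, 24, -10, 0]]
[[-8.6, 0, 0.7, 4, 26, -7, 0], [-8.5, 0, 0.6, 5, 27, -3, 0]]
end [518.5 116.5 251.8]
```

Request:
{"method": "jog_arm", "body": {"motion": [[0,0,0,0,-6,-10.4,0],[0,0,0,0,-6,-10.4,0],[0,0,0,0,-6,-10.4,0],[0,0,0,0,-6.1,-10.3,0],[0,0,0,0,-6,-10.4,0],[-8.6,0,0.7,3,15,-23,0],[-8.6,0,0.7,3,17,-20,0],[-8.5,0,0.6,3,21,-17,0],[-8.6,0,0.7,4,23,-14,0],[-8.6,0,0.7,4,24,-10,0]]}}

```text
t: 6.7
eef_pos: [501.6, 161.0, 227.3]
tcp_rot: [2.91, 0.007, 0.174]
ft_force: [-1.3, -1.1, -3.3]
opening: 0.119
grip_force: 30.0
```

Request:
{"method": "jog_arm", "body": {"motion": [[-8.6,0,0.7,4,26,-7,0],[-8.5,0,0.6,5,27,-3,0],[0,0,0,0,0,0,0],[0,0,0,0,0,0,0]]}}

```text
t: 7.2
eef_pos: [518.1, 116.8, 251.0]
tcp_rot: [2.62, 0.001, 0.154]
ft_force: [-0.3, 0.3, -2.7]
opening: 0.117
grip_force: 30.0
```

```bash
cat > d.py <<'E'
from plan import *
np.set_printoptions(precision=2,suppress=True)
show()
p,Q,s=cur();print('M',s['moment'])
g=p+59*Q[:,2];print('grasp',g)
al=np.radians(8.8);ex=np.array([np.sin(al),-np.cos(al),0]);ey=np.array([np.cos(al),np.sin(al),0]);Z=np.array([0,0,1.])
u=.5*ex+.866*Z;n=-.866*ex+.5*Z
o=[]
for k in('top','scene'):
    c=shot(k);W=cloud(c);br=c['color'].min(-1)
    L=(W-g)@np.c_[u,ey,n]     # door-like frame about the handle
    m=(br>110)&(abs(L[...,0])<100)&(abs(L[...,1])<75)&(L[...,2]<-20)&(L[...,2]>-75)
    P=L[m];print(k,len(P))
    if len(P)>30:
        A=np.c_[P[:,:2],np.ones(len(P))];co=np.linalg.lstsq(A,P[:,2],rcond=None)[0]
        r=P[:,2]-A@co;P=P[abs(r)<8];A=np.c_[P[:,:2],np.ones(len(P))];co=np.linalg.lstsq(A,P[:,2],rcond=None)[0]
        print('plane dz/du,dz/dy,z0',co,'u',np.percentile(P[:,0],[1,99]),'y',np.percentile(P[:,1],[1,99]))
    q=proj(c,g)[0].astype(int);r=48;u0,v0=np.clip(q[0],r,511-r),np.clip(q[1],r,383-r)
    a=cv2.resize(c['color'][v0-r:v0+r,u0-r:u0+r],(384,384)).copy()
    for i,j in ((75,70),(75,-70),(-75,70),(-75,-70)):
        X=g+i*u+j*ey-40*n;b=(proj(c,X)[0]-[u0-r,v0-r])*4;cv2.circle(a,tuple(int(i) for i in b),3,(255,0,0),-1)
    o.append(a[...,::-1])
import sys;cv2.imwrite(f'pics/{sys.argv[1]}.png',np.hstack(o))
E
python3 d.py g2
```

```text
t 7.2 [518.1 116.8 251. ] z [ 0.08 -0.49 -0.87] x [ 0.99  0.15 -0.  ] F [-0.3  0.3 -2.7] op 11.1 g 30.0 q [ 0.28  0.46  1.83 -0.62  1.02  2.07]
M [0.67 0.17 0.04]
grasp [522.53  87.73 199.87]
top 1623
plane dz/du,dz/dy,z0 [ -0.04   0.   -40.13] u [-68.11  74.44] y [-67.75  70.44]
scene 437
plane dz/du,dz/dy,z0 [ -0.3   -0.01 -27.5 ] u [ 2.71 76.93] y [-66.6   71.56]
```

View pics/g2.png

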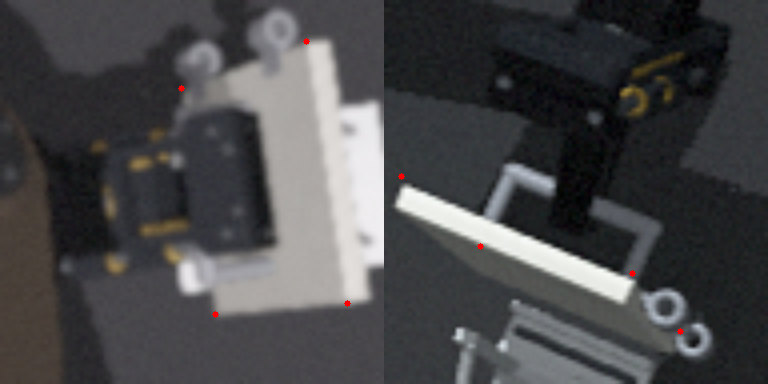

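```bash
cat > e.py <<'E'
from plan import *
al=np.radians(8.8);ex=np.array([np.sin(al),-np.cos(al),0]);ey=np.array([np.cos(al),np.sin(al),0])
Z=np.array([0,0,1.]);u=.5*ex+.866*Z;n=-.866*ex+.5*Z
T=ori(.5*ex-.866*Z,ey);z=T[:,2]
h=np.array([525.7,68.6,45])+75*u+54*n;g=h-59*z
plan([(g+45*u+6*n,T,0,15),(g+6*u+6*n,T,0,10)])
E
python3 e.py
```

```text
[[0, 0, 0, 0, 4.3, 10.6, 0], [-0.1, 0, 0, 0.1, 4.3, 10.6, 0], [0, 0, 0, 0, 4.4, 10.6, 0], [0, 0, 0, 0, -8.5, 4.9, 0], [0, 0, 0, 0, -8.4, 4.8, 0], [0, 0, 0, 0, -8.5, 4.9, 0], [0, 0, 0, 0, -8.4, 4.9, 0]]
end [519.4 109.  196.2]
```

Request:
{"method": "jog_arm", "body": {"motion": [[0,0,0,0,4.3,10.6,0],[0,0,0,0,4.3,10.6,0],[0,0,0,0,4.4,10.6,0],[0,0,0,0,-8.5,4.9,0],[0,0,0,0,-8.4,4.8,0],[0,0,0,0,-8.5,4.9,0],[0,0,0,0,-8.4,4.9,0],[0,0,0,0,0,0,0]]}}

```text
t: 8.3
eef_pos: [519.4, 109.2, 195.8]
tcp_rot: [2.617, 0.002, 0.155]
ft_force: [-0.5, -0.0, -3.4]
opening: 0.117
grip_force: 30.0
```

Request:
{"method": "jog_arm", "body": {"motion": [[0,0,0,0,-2.6,1.5,0],[0,0,0,0,-2.6,1.5,0],[0,0,0,0,0,0,0]]}}

```text
t: 8.68
eef_pos: [519.5, 111.2, 193.1]
tcp_rot: [2.615, -0.001, 0.154]
ft_force: [-2.5, -3.5, 14.4]
opening: 0.114
grip_force: 30.0
```

Request:
{"method": "jog_arm", "body": {"motion": [[0,0,0,0,0,0,0]]}}

```text
t: 8.8
eef_pos: [519.5, 111.2, 193.1]
tcp_rot: [2.615, -0.001, 0.154]
ft_force: [-3.0, -2.0, 13.1]
opening: 0.12
grip_force: 30.0
```

Request:
{"method": "jog_arm", "body": {"motion": [[0,0,0,0,1.7,-1,0],[0,0,0,0,1.5,2.6,0],[0,0,0,0,0.8,1.3,0],[0,0,0,0,0,0,0]]}}

```text
t: 9.3
eef_pos: [520.1, 108.1, 191.0]
tcp_rot: [2.62, -0.002, 0.155]
ft_force: [-4.8, 13.6, 6.8]
opening: 0.119
grip_force: 30.0
```

Request:
{"method": "jog_arm", "body": {"motion": [[0,0,0,0,1,1.7,0],[0,0,0,0,0,0,0]]}}

```text
t: 9.55
eef_pos: [520.3, 107.8, 190.8]
tcp_rot: [2.621, -0.004, 0.155]
ft_force: [-9.3, 26.6, 16.7]
opening: 0.117
grip_force: 30.0
```

Request:
{"method": "jog_arm", "body": {"motion": [[0,0,0,0,1,1.7,0],[0,0,0,0,0,0,0]]}}

```text
t: 9.8
eef_pos: [520.9, 107.2, 190.1]
tcp_rot: [2.623, -0.006, 0.157]
ft_force: [-10.9, 36.6, 19.9]
opening: 0.118
grip_force: 30.0
```

```bash
python3 d.py g3
```

```text
t 9.8 [520.9 107.2 190.1] z [ 0.08 -0.49 -0.87] x [0.99 0.16 0.01] F [-10.9  36.6  19.9] op 11.3 g 30.0 q [ 0.26  0.55  1.89 -0.69  0.89  2.17]
M [ 4.24  1.4  -0.39]
grasp [525.82  78.39 138.81]
top 1413
plane dz/du,dz/dy,z0 [ -0.03  -0.01 -38.6 ] u [-69.72  75.47] y [-69.2   70.25]
scene 568
plane dz/du,dz/dy,z0 [ -0.1   -0.   -39.99] u [42.29 78.32] y [-68.22  74.04]
```

View pics/g3.png

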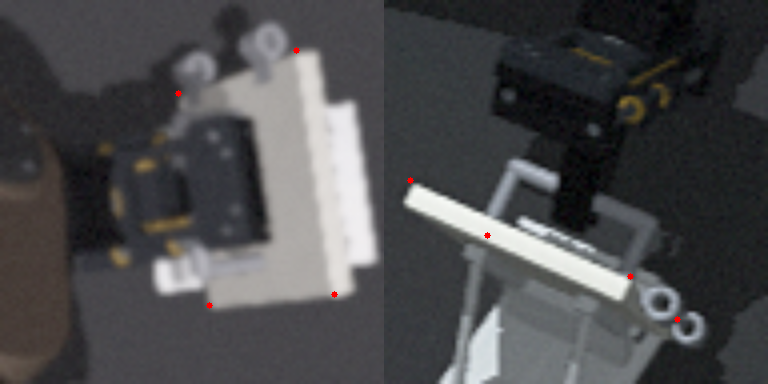

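Request:
{"method": "jog_arm", "body": {"motion": [[0,0,0,0,-1.5,-2,0],[0,0,0,0,-0.5,-0.5,0],[0,0,0,0,0,0,0]]}}

```text
t: 10.28
eef_pos: [520.7, 107.6, 190.1]
tcp_rot: [2.619, -0.002, 0.156]
ft_force: [0.6, 10.2, 3.2]
opening: 0.118
grip_force: 30.0
```

Request:
{"method": "jog_arm", "body": {"motion": [[0,0,0,0,0,0,18],[0,0,0,0,0,0,34],[0,0,0,0,0,0,34],[0,0,0,0,0,0,34],[0,0,0,0,0,-20,34],[0,0,0,0,0,-30,34],[0,0,0,0,0,-40,34],[0,0,0,0,0,-40,34]]}}

```text
t: 11.28
eef_pos: [509.8, 171.1, 303.6]
tcp_rot: [2.617, 0.001, 0.154]
ft_force: [0.5, 0.6, 0.4]
opening: 0.359
grip_force: 0.0
```

```bash
cat > f.py <<'E'
from plan import *
np.set_printoptions(precision=3,suppress=True)
show()
al=np.radians(8.8);ex=np.array([np.sin(al),-np.cos(al),0]);ey=np.array([np.cos(al),np.sin(al),0]);Z=np.array([0,0,1.])
u=.5*ex+.866*Z;n=-.866*ex+.5*Z;seat=np.array([525.7,68.6,45])
for k in('top','scene'):
    c=shot(k,'s_'+k);W=cloud(c);br=c['color'].min(-1)
    L=(W-seat)@np.c_[u,ey,n]
    m=(br>90)&(L[...,0]>-10)&(L[...,0]<170)&(abs(L[...,1])<75)&(L[...,2]<24)&(L[...,2]>4)
    P=L[m];A=np.c_[P[:,:2]-[75,0],np.ones(len(P))];co=np.linalg.lstsq(A,P[:,2],rcond=None)[0]
    r=P[:,2]-A@co;k2=abs(r)<3;P=P[k2];A=A[k2];co=np.linalg.lstsq(A,P[:,2],rcond=None)[0]
    (cx,cy),wh,a=cv2.minAreaRect(P[:,:2].astype(np.float32))
    print(k,len(P),'n slope',co,'rect',cx,cy,wh,a,np.percentile(P,[.5,99.5],axis=0))
E
python3 f.py
```

```text
t 11.28 [509.8 171.1 303.6] z [ 0.076 -0.495 -0.866] x [ 0.988  0.153 -0.001] F [0.5 0.6 0.4] op 34.1 g 0.0 q [ 0.38  0.42  1.73 -0.56  1.18  2.06]
top 1670 n slope [-0.019 -0.006 16.611] rect 75.66951751708984 2.2477951049804688 (145.77137756347656, 151.5552215576172) 89.6078872680664 [[  3.824 -69.907  11.235]
 [149.702  73.092  19.3  ]]
scene 175 n slope [-0.043 -0.012 12.534] rect 137.79827880859375 17.830902099609375 (73.89647674560547, 162.72640991210938) 30.950578689575195 [[110.726 -69.781   5.754]
 [152.489  73.814  12.918]]
```

```bash
cat > e2.py <<'E'
from plan import *
al=np.radians(8.8);ex=np.array([np.sin(al),-np.cos(al),0]);ey=np.array([np.cos(al),np.sin(al),0])
Z=np.array([0,0,1.]);u=.5*ex+.866*Z;n=-.866*ex+.5*Z;seat=np.array([525.7,68.6,45])
T=ori(-u,ey);g=seat+(124+59)*u+7.3*n+1.7*ey
plan([(g+90*u,T,45,45),(g+30*u,T,45,30),(g,T,45,12)])
E
python3 e2.py
```

```text
[[8.6, 0, 0, 0, 28, 19, 45], [8.5, -0.1, 0, 0, 30, 15, 45], [8.6, 0, 0.1, 0, 32, 11, 45], [8.6, -0.1, 0, 0, 33, 5, 45], [8.5, 0, 0, 0, 34, 1, 45], [8.6, -0.1, 0, 0, 33, -5, 45], [8.6, 0, 0, 1, 32, -10, 45], [0, 0, 0, 0, 0, 20, 45], [0, 0, 0, 0, 0, 20, 45], [0, 0, 0, 0, 1, 20, 45]]
[[0, 0, 0, -0.1, -0.1, 10.1, 45], [0, 0, 0, -0.2, -0.2, 10.2, 45], [0, 0, 0, -0.1, -0.1, 10.1, 45]]
end [540.4 -15.3 207.1]
```

Request:
{"method": "jog_arm", "body": {"motion": [[8.6,0,0,0,28,19,45],[8.5,-0.1,0,0,30,15,45],[8.6,0,0.1,0,32,11,45],[8.6,-0.1,0,0,33,5,45],[8.5,0,0,0,34,1,45],[8.6,-0.1,0,0,33,-5,45],[8.6,0,0,1,32,-10,45],[0,0,0,0,0,0,45]]}}

```text
t: 12.38
eef_pos: [546.7, -64.4, 280.8]
tcp_rot: [-2.617, 0.008, 0.147]
ft_force: [-0.3, 1.0, 0.1]
opening: 0.476
grip_force: 0.0
```

```bash
cat >> e2.py <<'E'
print('----');show();print((g+90*u).round(1),T[:,2].round(3))
E
python3 e2.py
```

```text
[[-0.1, 0.2, -0.6, 1, -6, -1, 45], [0, 0, 0, 0, 0, 30, 45], [0, 0, 0, 0, 0, 30, 45], [0, 0, 0, 0.1, 0, 9.8, 45], [0, 0, 0, 0.1, -0.1, 9.9, 45], [0, 0, 0, 0.1, 0, 9.8, 45]]
end [540.5 -15.3 207.2]
----
t 12.38 [546.7 -64.4 280.8] z [-0.08   0.495 -0.865] x [ 0.989  0.147 -0.008] F [-0.3  1.   0.1] op 45.3 g 0.0 q [-0.39  0.47  1.7   0.46  1.29  0.83]
[547.3 -59.8 285.1] [-0.076  0.494 -0.866]
```

Request:
{"method": "jog_arm", "body": {"motion": [[-0.1,0.2,-0.6,1,-6,-1,45],[0,0,0,0,0,30,45],[0,0,0,0,0,28,45],[0,0,0,0,0,0,45],[0,0,0,0,0,0,45]]}}

```text
t: 13.0
eef_pos: [542.9, -27.2, 237.4]
tcp_rot: [-2.622, -0.004, 0.161]
ft_force: [-0.2, 0.3, 0.3]
opening: 0.474
grip_force: 0.0
```

```bash
sed -i 's/(g+90\*u,T,45,45),(g+30\*u,T,45,30),//' e2.py; python3 e2.py
```

```text
[[0.1, 0, 0.2, -0.2, 1.5, 10.8, 45], [0, 0, 0.1, -0.2, 1.5, 10.8, 45], [0.1, 0, 0.2, -0.3, 1.6, 10.7, 45]]
end [540.4 -15.4 207.1]
----
t 13.0 [542.9 -27.2 237.4] z [-0.076  0.491 -0.868] x [0.987 0.161 0.004] F [-0.2  0.3  0.3] op 45.0 g 0.0 q [-0.33  0.51  1.78  0.5   1.16  0.8 ]
[547.3 -59.8 285.1] [-0.076  0.494 -0.866]
```

Request:
{"method": "jog_arm", "body": {"motion": [[0.1,0,0.2,-0.2,1.5,10.8,45],[0,0,0.1,-0.2,1.5,10.8,45],[0.1,0,0.2,-0.3,1.6,10.7,45],[0,0,0,0,0,0,45],[0,0,0,0,0,0,45]]}}

```text
t: 13.62
eef_pos: [540.2, -15.9, 206.1]
tcp_rot: [-2.617, 0.001, 0.152]
ft_force: [-0.2, 0.1, 0.0]
opening: 0.477
grip_force: 0.0
```

```bash
cat > w.py <<'E'
from plan import *
import sys
show();X=np.array(eval(sys.argv[2]),float);o=[]
for k in('top','scene'):
    c=shot(k);r=int(sys.argv[3]);q=proj(c,X)[0].astype(int);u0,v0=np.clip(q[0],r,511-r),np.clip(q[1],r,383-r)
    o.append(cv2.resize(c['color'][v0-r:v0+r,u0-r:u0+r],(390,390),interpolation=cv2.INTER_CUBIC)[...,::-1]);print(k,u0-r,v0-r)
cv2.imwrite(f'pics/{sys.argv[1]}.png',np.hstack(o))
E
python3 e2.py; python3 w.py g4 "[538,0,150]" 45
```

```text
[[-0.1, 0, -0.1, 0.3, -1, -0.6, 45]]
end [540.4 -15.3 207.1]
----
t 13.62 [540.2 -15.9 206.1] z [-0.077  0.495 -0.865] x [ 0.988  0.152 -0.001] F [-0.2  0.1  0. ] op 45.3 g 0.0 q [-0.32  0.55  1.82  0.53  1.09  0.78]
[547.3 -59.8 285.1] [-0.076  0.494 -0.866]
t 13.62 [540.2 -15.9 206.1] z [-0.077  0.495 -0.865] x [ 0.988  0.152 -0.001] F [-0.2  0.1  0. ] op 45.3 g 0.0 q [-0.32  0.55  1.82  0.53  1.09  0.78]
top 231 152
scene 195 135
```

View pics/g4.png

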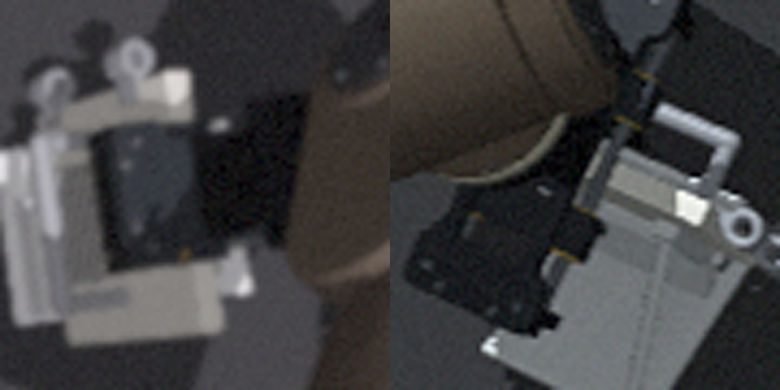

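Request:
{"method": "jog_arm", "body": {"motion": [[0,0,0,0,0,0,10],[0,0,0,0,0,0,0],[0,0,0,0,0,0,0],[0,0,0,0,0,0,0],[0,0,0,0,0,0,0],[0,0,0,0,0,0,0],[0,0,0,0,0,0,0]]}}

```text
t: 14.6
eef_pos: [539.8, -14.4, 206.9]
tcp_rot: [-2.613, 0.002, 0.152]
ft_force: [-0.3, 10.2, 8.4]
opening: 0.147
grip_force: 30.0
```

```bash
cat > k.py <<'E'
from plan import *
show()
al=np.radians(8.8);ex=np.array([np.sin(al),-np.cos(al),0]);Z=np.array([0,0,1.]);u=.5*ex+.866*Z;n=-.866*ex+.5*Z
p,Q,_=cur()
D=ori([0,0,-1],[np.cos(-.3),np.sin(-.3),0])
# out of the ledge along u, then upright over free bench in front of the pump
plan([(p+2*n+20*u,Q,0,10),(p+45*u+25*n,Q,0,20),([470,-40,330],D,0,40)])
E
python3 k.py
```

```text
t 14.6 [539.8 -14.4 206.9] z [-0.078  0.498 -0.864] x [ 0.988  0.152 -0.002] F [-0.3 10.2  8.4] op 14.0 g 30.0 q [-0.31  0.55  1.82  0.53  1.1   0.78]
[[0, 0, 0, 0, -0.7, -6.7, 0], [0, 0, 0, 0, -0.7, -6.6, 0], [0, 0, 0, 0, -0.7, -6.7, 0], [0, 0, 0, 0, -12, -12, 0], [0, 0, 0, 0, -11, -13, 0], [-5.9, 1.4, 5.1, -15, -5, -14, 0], [-6, 1.4, 5, -14, -2, -14, 0], [-5.9, 1.4, 5.1, -14, 1, -15, 0], [-6, 1.4, 5, -14, 3, -15, 0], [-5.9, 1.4, 5.1, -13, 7, -15, 0]]
end [470.1 -40.5 330.2]
```

Request:
{"method": "jog_arm", "body": {"motion": [[0,0,0,0,-0.7,-6.7,0],[0,0,0,0,-0.7,-6.6,0],[0,0,0,0,-0.7,-6.7,0],[0,0,0,0,-12,-12,0],[0,0,0,0,-11,-13,0],[-5.9,1.4,5.1,-15,-5,-14,0],[-6,1.4,5,-14,-2,-14,0],[-5.9,1.4,5.1,-14,1,-15,0],[-6,1.4,5,-14,3,-15,0],[-5.9,1.4,5.1,-13,7,-15,0]]}}

```text
t: 15.85
eef_pos: [469.4, -41.4, 331.0]
tcp_rot: [3.136, -0.005, -0.304]
ft_force: [-0.3, -0.4, -3.3]
opening: 0.142
grip_force: 30.0
```

Request:
{"method": "jog_arm", "body": {"motion": [[0,0,0,0,0,0,0],[0,0,0,0,0,0,0]]}}

```text
t: 16.1
eef_pos: [470.4, -41.2, 329.3]
tcp_rot: [3.141, -0.002, -0.299]
ft_force: [0.2, -0.0, -3.2]
opening: 0.145
grip_force: 30.0
```

```bash
cat > dm.py <<'E'
from plan import *
np.set_printoptions(precision=3,suppress=True)
# door relative to tool, in tool-derived door frame: X=-z, Y=tool x, Zd=-tool y, origin at grasp point
def meas(save=None):
    p,Q,s=cur();F=np.c_[-Q[:,2],Q[:,0],-Q[:,1]];g=p+59*Q[:,2];show()
    for k in('top','scene'):
        c=shot(k,save and save+k);W=cloud(c);br=c['color'].astype(int);L=(W-g)@F
        m=(br.min(-1)>60)&(L[...,0]>-140)&(L[...,0]<45)&(abs(L[...,1])<110)&(abs(L[...,2])<70)
        P=L[m];np.save(f'pics/dm_{k}.npy',P)
        e=P[(P[:,0]>15)&(abs(P[:,2])<12)]
        if len(e)>20: print(k,'top edge x',np.percentile(e[:,0],[10,50,90]),'y',np.percentile(e[:,1],[1,99]),'z',np.percentile(e[:,2],[5,50,95]),'yaw slope',np.polyfit(e[:,1],e[:,2],1)[0],'roll slope',np.polyfit(e[:,1],e[:,0],1)[0])
        f=P[(abs(P[:,2])<13)&(P[:,0]<20)&(abs(P[:,1])<72)]
        print(k,'panel',len(f),'x',np.percentile(f[:,0],[1,99]),'y',np.percentile(f[:,1],[1,99]))
        kn=P[(P[:,1]>73)];
        for lo,hi in((-60,10),(-140,-60)):
            q=kn[(kn[:,0]>lo)&(kn[:,0]<hi)]
            if len(q)>3:print(k,'kn',len(q),'x',np.percentile(q[:,0],[2,50,98]),'y',np.percentile(q[:,1],[2,50,98]),'z',np.percentile(q[:,2],[2,50,98]))
    return
if __name__=='__main__': meas('u_')
E
python3 dm.py
```

```text
t 16.1 [470.4 -41.2 329.3] z [ 0.002 -0.001 -1.   ] x [ 0.956 -0.294  0.002] F [ 0.2 -0.  -3.2] op 13.8 g 30.0 q [-0.23  0.23  1.87 -0.    1.04  1.64]
top panel 55 x [-114.233   13.882] y [-71.768  71.976]
top kn 62 x [-34.905 -19.611 -17.091] y [73.398 81.869 89.416] z [-4.659  5.568 14.763]
top kn 21 x [-112.858 -109.053 -107.867] y [73.401 79.452 86.941] z [-1.329 11.439 15.114]
scene panel 1353 x [-135.238   12.292] y [-66.994  68.593]
scene kn 112 x [-37.49  -22.848 -17.537] y [73.898 85.049 90.915] z [-7.957  0.402 10.616]
scene kn 93 x [-128.217 -113.303 -107.863] y [73.83  84.219 90.544] z [-7.362  0.318 10.134]
```

```bash
cat > st.py <<'E'
from plan import *
import sys
yw=-.3;yd=np.array([np.cos(yw),np.sin(yw),0]);zd=np.array([-np.sin(yw),np.cos(yw),0]);D=ori([0,0,-1],yd)
ax=np.array([.829,-.559,0]);ay=np.array([.559,.829,0])
def tcp(pin,back,lift): return np.array([*pin,0])-back*ax-83.3*yd-4*zd+np.array([0,0,226.5+lift])
if __name__=='__main__':
    pin=eval(sys.argv[1]);back,lift,step=map(float,sys.argv[2:5]);show();plan([(tcp(pin,back,lift),D,0,step)])
E
python3 st.py "(592.6,-181.6)" 45 40 25
```

```text
t 16.2 [470.5 -41.6 328.8] z [ 0.001 -0.001 -1.   ] x [ 0.955 -0.295  0.001] F [ 0.6 -0.2 -2.8] op 13.8 g 30.0 q [-0.23  0.23  1.87 -0.    1.04  1.64]
[[0, 0, 0, 6, 18, 12, 0], [0, 0, 0, 7, 17, 13, 0], [0, 0, 0, 6, 18, 12, 0], [0, -0.1, 0, 6, 18, 13, 0], [0.1, 0, 0, 7, 18, 12, 0]]
end [ 474.8 -136.1  266.9]
```

Request:
{"method": "jog_arm", "body": {"motion": [[0,0,0,6,18,12,0],[0,0,0,7,17,13,0],[0,0,0,6,18,12,0],[0,0,0,6,18,13,0],[0,0,0,7,18,12,0],[0,0,0,0,0,0,0],[0,0,0,0,0,0,0],[0,0,0,0,0,0,0]]}}

```text
t: 17.2
eef_pos: [474.6, -135.8, 268.0]
tcp_rot: [3.139, -0.003, -0.3]
ft_force: [-0.5, -0.8, -3.1]
opening: 0.147
grip_force: 30.0
```

```bash
python3 dm.py
cat > pv.py <<'E'
from plan import *
import sys
from st import yd,zd,ax,ay
p,Q,_=cur();K=p+83.3*Q[:,0]-4*Q[:,1]+0;K[2]=0;h=p[2]-226.5
print('K',K.round(1),'lift',h.round(1))
pin=np.array([*eval(sys.argv[2]),0]);o=[]
for k,r in(('top',18),('scene',25)):
    c=shot(k);q=proj(c,(pin+K)/2+[0,0,110])[0].round().astype(int);u0,v0=q-r
    f=390/(2*r);a=cv2.resize(c['color'][v0:v0+2*r,u0:u0+2*r],(390,390),interpolation=cv2.INTER_CUBIC).copy()
    def pl(X,col):
        b=((proj(c,np.array(X))+.5-[u0,v0])*f*8).astype(np.int32);cv2.polylines(a,[b],False,col,1,cv2.LINE_AA,3)
    t=np.linspace(0,2*np.pi,25)
    for z in(130,40):
        b=pin+[0,0,z]
        pl([b+20*ax-8*ay,b-8*ax-8*ay,b-8*ax+8*ay,b+20*ax+8*ay],(255,0,0))
        pl([b+[4*np.cos(i),4*np.sin(i),0] for i in t],(255,0,0));pl([b+[3.5*np.cos(i),3.5*np.sin(i),22] for i in t],(255,255,0))
        pl([K+[10.5*np.cos(i),10.5*np.sin(i),z+h+20] for i in t],(0,255,0))
    o.append(a[...,::-1])
cv2.imwrite(f'pics/{sys.argv[1]}.png',np.hstack(o))
E
python3 pv.py g5 "(592.6,-181.6)"
```

```text
t 17.2 [ 474.6 -135.8  268. ] z [ 0.002 -0.003 -1.   ] x [ 0.955 -0.295  0.003] F [-0.5 -0.8 -3.1] op 14.0 g 30.0 q [-0.41  0.33  1.9  -0.    0.9   1.46]
top panel 78 x [-135.263  -58.407] y [-71.491  71.769]
top kn 30 x [-37.194 -20.479 -16.358] y [73.163 81.881 89.107] z [ 5.291 12.608 15.164]
top kn 39 x [-125.988 -111.414 -106.954] y [73.422 80.636 88.937] z [-1.748  8.448 15.384]
scene panel 887 x [-135.299   13.082] y [-64.832  69.696]
scene kn 101 x [-37.381 -22.085 -17.58 ] y [73.76  86.072 90.885] z [-5.887  2.135 11.211]
scene kn 81 x [-126.913 -110.641 -107.316] y [74.118 84.259 91.025] z [-5.466  2.377 11.019]
K [ 555.3 -156.6    0. ] lift 41.5
```

View pics/g5.png

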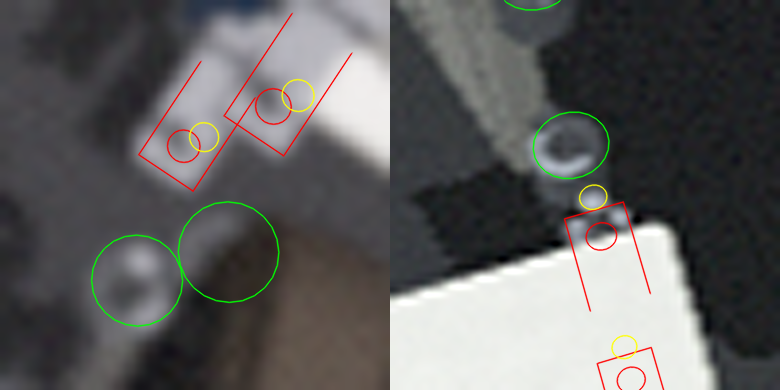

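```bash
python3 st.py "(592.6,-181.8)" 0 40 10
```

```text
t 17.4 [ 474.6 -135.9  267.9] z [ 0.002 -0.003 -1.   ] x [ 0.955 -0.295  0.003] F [ 0.5 -0.1 -3.2] op 13.9 g 30.0 q [-0.41  0.34  1.9  -0.    0.9   1.46]
[[0, 0, 0, 8.6, 2.6, 0.3, 0], [0.1, -0.1, 0, 8.6, 2.6, 0.3, 0], [0, 0, 0, 8.6, 2.6, 0.3, 0], [0, 0, 0, 8.6, 2.6, 0.3, 0], [0, -0.1, 0, 8.6, 2.6, 0.3, 0]]
end [ 511.8 -161.   266.5]
```

Request:
{"method": "jog_arm", "body": {"motion": [[0,0,0,8.6,2.6,0.3,0],[0.1,-0.1,0,8.6,2.6,0.3,0],[0,0,0,8.6,2.6,0.3,0],[0,0,0,8.6,2.6,0.3,0],[0,-0.1,0,8.6,2.6,0.3,0],[0,0,0,0,0,6,0],[0,0,0,0,0,6,0],[0,0,0,0,0,3,0],[0,0,0,0,0,0,0],[0,0,0,0,0,0,0]]}}

```text
t: 18.65
eef_pos: [511.7, -161.3, 251.4]
tcp_rot: [3.141, 0.001, -0.301]
ft_force: [0.1, 0.8, -3.1]
opening: 0.143
grip_force: 30.0
```

```bash
python3 st.py "(592.6,-181.8)" 0 20 3
```

```text
t 18.65 [ 511.7 -161.3  251.4] z [-0.001 -0.001 -1.   ] x [ 0.955 -0.296 -0.001] F [ 0.1  0.8 -3.1] op 13.6 g 30.0 q [-0.43  0.41  1.82 -0.    0.9   1.44]
[[0, 0, 0, 0, -0.2, 2.4, 0], [0, 0, 0, 0, -0.1, 2.5, 0]]
end [ 511.8 -161.   246.5]
```

Request:
{"method": "jog_arm", "body": {"motion": [[0,0,0,0,-0.2,2,0],[0,0,0,0,-0.1,2,0],[0,0,0,0,0,2,0],[0,0,0,0,0,0,0]]}}

```text
t: 19.15
eef_pos: [512.2, -161.1, 245.1]
tcp_rot: [3.141, -0.0, -0.3]
ft_force: [2.1, 0.9, -2.3]
opening: 0.148
grip_force: 30.0
```

```bash
python3 -c "
from plan import *
show();print(cur()[2]['moment'])"
```

```text
t 19.15 [ 512.2 -161.1  245.1] z [ 0.    -0.001 -1.   ] x [ 0.955 -0.296  0.   ] F [ 2.1  0.9 -2.3] op 14.1 g 30.0 q [-0.43  0.42  1.83 -0.    0.89  1.44]
[ 0.13502813 -0.41601291  0.07215526]
```

Request:
{"method": "jog_arm", "body": {"motion": [[0,0,0,0,0,2,0],[0,0,0,0,0,2,0],[0,0,0,0,0,0,0]]}}

```text
t: 19.52
eef_pos: [512.3, -161.2, 241.2]
tcp_rot: [3.141, -0.001, -0.301]
ft_force: [5.8, -1.2, -3.6]
opening: 0.143
grip_force: 30.0
```

Request:
{"method": "jog_arm", "body": {"motion": [[0,0,0,0,0,2,0],[0,0,0,0,0,2,0],[0,0,0,0,0,0,0]]}}

```text
t: 19.9
eef_pos: [512.3, -161.2, 237.3]
tcp_rot: [3.141, -0.001, -0.301]
ft_force: [5.5, -1.4, -1.4]
opening: 0.144
grip_force: 30.0
```

Request:
{"method": "jog_arm", "body": {"motion": [[0,0,0,0.6,0,2,0],[0,0,0,0,0,2,0],[0,0,0,0,0,2,0],[0,0,0,0,0,0,0]]}}

```text
t: 20.4
eef_pos: [512.6, -161.3, 231.1]
tcp_rot: [3.141, 0.0, -0.301]
ft_force: [5.8, -1.0, -0.9]
opening: 0.145
grip_force: 30.0
```

Request:
{"method": "jog_arm", "body": {"motion": [[0,0,0,0,0,2,0],[0,0,0,0,0,1.5,0],[0,0,0,0,0,0,0]]}}

```text
t: 20.78
eef_pos: [512.7, -161.4, 227.7]
tcp_rot: [3.141, -0.0, -0.301]
ft_force: [6.7, -0.4, -1.2]
opening: 0.147
grip_force: 30.0
```

Request:
{"method": "jog_arm", "body": {"motion": [[0,0,0,0,0,1.5,0],[0,0,0,0,0,0,0]]}}

```text
t: 21.02
eef_pos: [512.7, -161.4, 226.2]
tcp_rot: [3.141, -0.0, -0.301]
ft_force: [5.7, -1.0, -0.5]
opening: 0.144
grip_force: 30.0
```

Request:
{"method": "jog_arm", "body": {"motion": [[0,0,0,0,0,1.5,0],[0,0,0,0,0,0,0]]}}

```text
t: 21.28
eef_pos: [512.7, -161.4, 224.8]
tcp_rot: [3.141, -0.0, -0.3]
ft_force: [5.7, -0.3, 1.2]
opening: 0.147
grip_force: 30.0
```

Request:
{"method": "jog_arm", "body": {"motion": [[0,0,0,0,0,1,0],[0,0,0,0,0,0,0]]}}

```text
t: 21.52
eef_pos: [512.6, -161.3, 224.6]
tcp_rot: [3.141, -0.001, -0.301]
ft_force: [2.5, 0.4, 9.5]
opening: 0.148
grip_force: 30.0
```

Request:
{"method": "jog_arm", "body": {"motion": [[0,0,0,0,0,1,0],[0,0,0,0,0,0,0]]}}

```text
t: 21.78
eef_pos: [512.5, -161.3, 224.4]
tcp_rot: [3.14, -0.001, -0.3]
ft_force: [-0.9, 1.5, 19.7]
opening: 0.146
grip_force: 30.0
```

```bash
python3 dm.py; python3 pv.py g6 "(592.6,-181.8)"
```

```text
t 21.77 [ 512.5 -161.3  224.4] z [ 0.001 -0.001 -1.   ] x [ 0.955 -0.296  0.001] F [-0.9  1.5 19.7] op 13.9 g 30.0 q [-0.43  0.45  1.85 -0.    0.84  1.44]
top panel 93 x [-136.447  -61.478] y [-68.849  71.186]
top kn 57 x [-51.37  -35.288 -15.546] y [ 75.825  98.149 109.604] z [-0.735  8.6   15.28 ]
top kn 80 x [-136.805 -112.576 -104.301] y [ 74.191  86.499 108.071] z [-1.092  7.16  15.145]
scene panel 649 x [-134.662   14.789] y [-59.289  70.306]
scene kn 70 x [-27.544 -16.51  -13.605] y [74.22  83.614 91.158] z [-5.454  3.487 11.896]
K [ 593.3 -182.1    0. ] lift -2.1
```

View pics/g6.png

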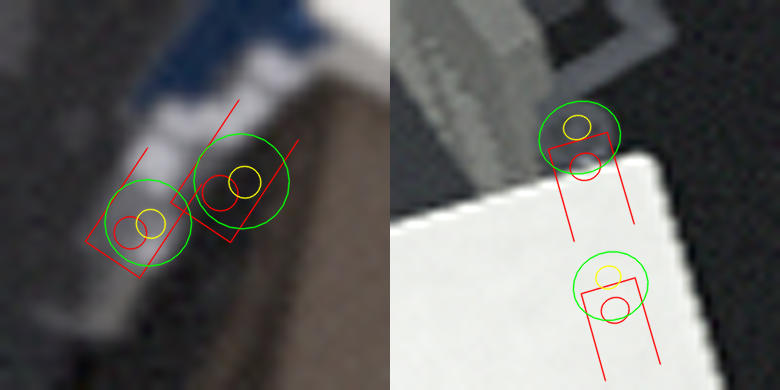

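Request:
{"method": "jog_arm", "body": {"motion": [[0,0,0,0,0,-1.5,0],[0,0,0,0,0,0,0],[0,0,0,0,0,0,18],[0,0,0,0,0,0,26],[0,0,0,0,0,0,34],[0,0,0,0,0,0,34],[0,0,0,0,0,0,34]]}}

```text
t: 22.85
eef_pos: [512.3, -161.3, 224.1]
tcp_rot: [3.141, 0.001, -0.301]
ft_force: [0.2, -0.0, -0.0]
opening: 0.356
grip_force: 0.0
```

Request:
{"method": "jog_arm", "body": {"motion": [[0,0,0,0,0,-10,34],[0,0,0,0,0,-15,34],[0,0,0,0,0,-25,34],[0,0,0,0,0,-35,34],[0,0,0,0,0,-40,34],[0,0,0,-50,0,0,34],[0,0,0,-50,0,0,34],[0,0,0,0,0,0,34]]}}

```text
t: 23.85
eef_pos: [414.6, -130.6, 350.8]
tcp_rot: [3.141, -0.001, -0.301]
ft_force: [1.1, -0.2, 0.1]
opening: 0.357
grip_force: 0.0
```

```bash
cat > fin.py <<'E'
from plan import *
np.set_printoptions(precision=1,suppress=True)
show();pin=np.array([593.0,-182.0,0]);o=[]
for k in('top','scene'):
    c=shot(k);W=cloud(c)
    m=(np.hypot(W[...,0]-512,W[...,1]+157)<120)&(W[...,2]>25)&(W[...,2]<185)&((W[...,:2]-[593,-182])@[.829,-.559]<15)
    P=W[m];e=P[P[:,2]>170];print(k,len(P),'top edge',len(e),np.median(e[:,2]) if len(e) else '',cv2.minAreaRect(e[:,:2].astype(np.float32)) if len(e)>5 else '')
    q=P[np.hypot(*(P[:,:2]-pin[:2]).T)<13];print('near pin z',np.percentile(q[:,2],[1,25,50,75,99]) if len(q) else '')
    r=45;q=proj(c,[545,-170,130])[0].astype(int);u0,v0=q-r
    o.append(cv2.resize(c['color'][v0:v0+2*r,u0:u0+2*r],(390,390),interpolation=cv2.INTER_CUBIC)[...,::-1])
cv2.imwrite('pics/g7.png',np.hstack(o))
E
python3 fin.py
```

```text
t 23.85 [ 414.6 -130.6  350.8] z [ 0. -0. -1.] x [ 1.  -0.3  0. ] F [ 1.1 -0.2  0.1] op 34.0 g 0.0 q [-0.5  0.1  1.9 -0.   1.1  1.4]
top 1406 top edge 383 176.62354890541405 ((510.2197265625, -159.54400634765625), (14.723703384399414, 138.30044555664062), 72.88829040527344)
near pin z [ 36.2  59.2 131.7 148.7 153. ]
scene 1357 top edge 415 176.7574849664536 ((512.5350952148438, -161.40878295898438), (14.627448081970215, 139.5506591796875), 72.84758758544922)
near pin z [138.1 147.2 148.8 149.8 153.2]
```

View pics/g7.png

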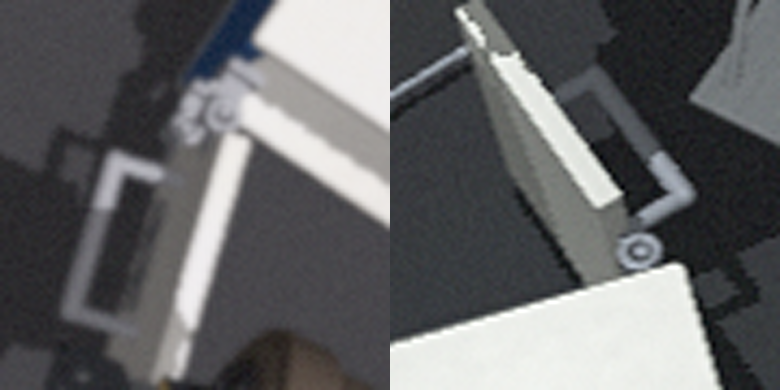

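The last picture shows the door hanging upright on the pins. The upper pin is visible inside its bore at about (640,250), and the knuckle top reads 149–150 mm, which is fully home.

```bash
python3 -c "
from cell import env
print(env.job_done())"
```

```text
the job is handed in; nothing more can be done
None
```

The door was stood in the slanted stand and released, then taken again by its top edge and lowered fully home on both hinge pins. I let go and handed the job in at about 24 s; no verdict came back.

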